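Weigh the pill bottle on the pegboard's spring scale

ROBOT

A 6-joint arm with a two-finger parallel gripper is mounted at the origin on the work surface. World frame = base frame: x ahead of the robot, y to its left, z up, the work surface at z = 0. Lengths are in m, angles in rad, forces in N, time in s.
With the tool pointing down it reaches from about 0.3 to 0.875 m from the base axis. Payload 6.4 kg.
Tool frame: the origin (TCP) lies at the very end of the fingers, on their centre line; the grasp point (between the pads) lies 19 mm behind it (env.grasp_offset is the distance from the TCP to the grasp point, in m); z points along the fingers, y is the direction in which the jaws open and shut (so a half turn about z gives the same grasp; the last joint's range is limited). The gripper opens to 88 mm and grips with 3 to 60 N. Pads are 18 mm wide; open, the fingers measure 123 mm over their backs; the gripper's body (75 mm by 187 mm) begins 45 mm behind the grasp point.
Start: joints at [0.894, 0.181, 1.607, -0, 1.354, -0.206], TCP at [0.261, 0.512, 0.239] pointing down, gripper open.
Joint ranges: [-2.99, 2.99], [-0.89, 2.07], [0.3, 2.58], [-1.14, 4.28], [0, 2.63], [-3.12, 3.12]. Speed limits (rad/s): [2.57, 2.57, 3.01, 3.14, 3.14, 3.14].

INTERFACE

Orientations are given as a unit quaternion [w, x, y, z].
In Python, from bench import env gives the robot as it stands.
- The arm moves only by the tool jog_arm, never from a script. Its argument "motion" is a list of rows, each a list of 5 numbers: the shift along the tool's x, y, z in units of 150 mm (1.0 is 150 mm), then the turn about the tool's z in units of 360 degrees (1.0 is 360 degrees), then the opening, from 0 (shut) to 1 (fully open). A call has 1 to 12 rows; each row is the pose to reach, as a shift and turn from the pose measured when the call began, along the tool's axes at that moment, turning the shorter way round; what a row does not reach only later rows make up. A row lasts 1/10 s, in which the tool goes at most 50 mm and 8.59 degrees, less where a joint would pass 70% of its speed; a pose out of reach is approached as far as the arm can. A call with a number of a shift or a turn outside -1 to 1 is refused whole. A call with a gripper value outside its range is refused whole. The fingers move at their own pace and stop on an object; "squeeze" is the grip in N (left out, the last holds). Time passes only in rows, so rows that repeat a pose let the fingers close. It gives the time, the measured TCP pose, the force and the opening at its end, in the units of the state.
- env.read_state(): the state, without advancing time (a new reading comes with each control period).
- env.capture(name): name is "side" or "top"; returns a dict with "pixels" (420x560x3 uint8, blue, green, red), "depth" (420x560 float32, m along the optical axis (not along the pixel's ray), 0 where there is no reading), "fx", "fy", "cx", "cy" (pixels), "T" (4x4, takes a point from camera to world coordinates). Camera axes: x right, y up, looking along -z (the intrinsics and any distortion apply to the point x, -y, -z); pixel columns grow to the right and rows downward; lengths in m; the calibration is good to about 2 mm. A picture is of the moment at which its call begins.
- env.sign_off(): hands the job in, once; it reports no verdict.
The state is a dict: "clock": time; "joint_pos": joint angles; "qd": joint speeds; "tau": joint torques, N m; "position": TCP position; "tcp_rot": TCP orientation; "ft_force": force on the tool from outside, world axes, zero at the start; "ft_torque": the same for the moment, N m; "width": opening from 0.0 (shut) to 1.0 (fully open).
Only numpy, scipy, OpenCV 4.12 (cv2) and the standard library are available. Lean on these libraries where they do the work, as an engineer would, in place of code of your own. Each camera call takes 0.05 s, during which the arm holds its last target.

TASK

Weigh the pill bottle to see how much is left: hang it by the eye on its cap from the hook of the spring scale on the pegboard organizer, letting the spring take the weight gently so that the scale neither drops nor springs back when you let go, and never pulling the hook to the end of its scale. Let go and wait until the needle has settled, then slide the white marker down level with the needle to record the reading, and leave the bottle hanging. Do not disturb the tumbler, the dish or the tin.

Things in the scene. Friction and masses are not known exactly. Their poses are not given: they have to be found in the camera images.
- bottle: Loose frosted pill bottle, upright on the tray, weight unknown, under 0.45 kg. Origin under its centre, z up. Body 56 mm diameter, 80 mm high; cap 48 mm diameter up to 94 mm; on the cap a flat hanging eye in the bottle's y-z plane (opening along its x, either side alike): opening 18 mm wide, from 94 mm up to a roof-shaped peak at 122 mm; bars 5 mm thick; above it the grip tab of point bottle_tab.
- bottle_eye (a point): Point fixed to the bottle: peak of the eye's opening (where the hook bears), 122 mm above the underside on the bottle's axis; axes as the bottle's.
- bottle_tab (a point): Fixed to the bottle: centre of the grip tab, 138.5 mm above the underside on the axis. Tab 24 mm wide in y, 6 mm thick in x, from 124.5 to 152.5 mm above the underside. Take it across its 24 mm width, so that the fingers stand either side of the hook's rod.
- organizer: Fixed white pegboard, 280 mm wide, 295 high, standing on the black tray (surface at z = 6 mm). Origin: underside, at the board's front face; z up, front faces its -x, y along the board. On its front: a grey scale housing (x -28 to 0, y -34 to 131, z 85 to 275 mm), and a magnifier and a spoon on pegs (y -66 and -110 mm, within 24 mm of the board).
- hook_seat (a point): Seat: point on top of the scale's hook where the eye hangs (moves with the hook; axes as the organizer's; 234 mm above the work surface when empty). 6 mm round rod: 84 mm out of the housing to the organizer's -x, sloping down 6 mm to the seat, then turned up to a tip 13 mm farther out and 10 mm higher. The eye goes over the tip towards the organizer's +x, then down.
- scale (a joint): Travel of the spring scale's hook and needle straight down, m: 0 empty, grows with load, end stop 0.105. Spring 50 N/m, lightly damped (it bounces if the load is dropped). How far the bottle pulls it depends on what is left in it.
- needle_tip (a point): Tip of the thin black needle fixed to the hook's carriage in front of the housing; it moves down with the hook. Axes as the organizer's.
- marker (a joint): Travel of the white marker straight down, m; it equals the scale's joint value when level with the needle. Held by friction (about 3 N), slides either way, range -0.005 to 0.100.
- marker_tip (a point): Index point of the marker, beside the needle's tip; to be at the height of the needle's tip.
- marker_tongue (a point): Grip point on the marker's white tongue, 50 mm out from the housing, at its mid height. Tongue: 18 mm wide along the organizer's y, 10 mm high, sticks out 65 mm from the housing to the organizer's -x, its middle 100 mm in +y from the hook. Axes as the organizer's.
- tumbler: Loose glass tumbler, 68 mm across, 95 mm high; origin under its centre. Leave alone.
- dish: Loose white ceramic dish, 90 mm across, 22 mm high; origin under its centre. Leave alone.
- tin: Loose round aluminium tin, 50 mm across, 20 mm high; origin under its centre. Leave alone.
Mind the look-alikes: they are no part of the job. Leave any blue or orange look-alike of the bottle alone.

How it is judged:
On the way, in this order (a step that is already met when the one before it is completed fails the run):
1. the bottle is lifted off the tray (height (world z) of bottle above 0.03 m), for 0.1 s.
2. the bottle hangs from the hook by its eye, let go, and the scale has settled (x of bottle_eye in the frame of hook_seat between -0.01 and 0.055 m and y of bottle_eye in the frame of hook_seat between -0.01 and 0.01 m and z of bottle_eye in the frame of hook_seat between -0.006 and 0.012 m and value of joint scale above 0.012 m and contact force between bottle and the arm below 0.05 N and contact force between bottle and the fingers below 0.05 N and velocity of joint scale between -0.012 and 0.012 m/s and linear speed of bottle below 0.04 m/s), for 0.5 s.
3. the marker has been brought level with the needle (x of bottle_eye in the frame of hook_seat between -0.01 and 0.055 m and y of bottle_eye in the frame of hook_seat between -0.01 and 0.01 m and z of bottle_eye in the frame of hook_seat between -0.006 and 0.012 m and value of joint scale above 0.012 m and contact force between bottle and the arm below 0.05 N and contact force between bottle and the fingers below 0.05 N and z of marker_tip in the frame of needle_tip between -0.004 and 0.004 m), for 0.1 s.
At the end, for the whole second after the job is handed in: The bottle hangs by its eye on the hook's rod (peak of the eye within 10 mm of the seat, or up to 55 mm farther in along the rod; within 10 mm sideways and -6 to +12 mm in height), not held, and at rest, the scale settled, and the marker within 4 mm of the needle's height (all of step 3 and velocity of joint scale between -0.012 and 0.012 m/s and linear speed of bottle below 0.04 m/s); the robot touches nothing.
It fails at once if scale and bottle drop or spring back faster than 0.08 m/s once the fingers have let go ((velocity of joint scale above 0.08 m/s or velocity of joint scale below -0.08 m/s) and linear speed of bottle above 0.08 m/s and contact force between bottle and the fingers below 0.05 N).
It fails at once if the scale is jerked up or down faster than 0.2 m/s (velocity of joint scale above 0.2 m/s or velocity of joint scale below -0.2 m/s).
It fails at once if the hook is pulled past 95 mm, to the end of its scale (value of joint scale above 0.095 m).
It fails at once if a bystander is moved by more than 15 mm (distance of any of tumbler, dish, tin from where it was at the start of the episode above 0.015 m).
It also fails if it takes over 61 s, if anything falls off the work surface, if the arm or the gripper's body presses on something with over 40 N, if the wrist force passes 120 N, or if a joint passes its speed limit or range.

## Working session

There is one attempt and no reset: what is moved stays moved. The work goes in short steps, Python scripts to look and compute and a tool call to move; the robot and the scene stay as the last step left them, time stands still between calls to the robot, and variables do not carry over. Pictures are saved under pics/ and viewed, and the job is handed in when it is done.

Besides the shell and the picture viewer there is one more tool, called after "Call:" as name(argument=value, ...), one argument or row to a line, values as JSON. jog_arm: Moves the arm, as the interface text tells. Its arguments: {"type":"object","properties":{"motion":{"type":"array"},"squeeze":{"type":"number"}},"required":["motion"]}

```bash
mkdir -p pics; ls
cat > h.py <<'E'
from bench import env
import numpy as np, cv2
def cap(n,save=None):
    c=env.capture(n)
    if save: cv2.imwrite('pics/'+save+'.png',c['pixels'])
    return c
def pts(c):
    d=c['depth'];H,W=d.shape
    u,v=np.meshgrid(np.arange(W),np.arange(H))
    P=np.stack([(u-c['cx'])/c['fx']*d,-(v-c['cy'])/c['fy']*d,-d,np.ones_like(d)],-1)
    return (P@np.array(c['T']).T)[...,:3]
E
python3 - <<'E'
from h import *
for n in('side','top'):
    c=cap(n,n+'0'); print(n,c['fx'],c['fy'],c['cx'],c['cy'],np.round(c['T'],3),[k for k in c])
    np.save(n+'0.npy',pts(c))
print(env.read_state(), env.grasp_offset)
E
```

```text
pics
side 534.2325496212821 534.2325496212821 281.200390851378 212.99056992103132 [[ 0.983  0.106 -0.15   0.298]
 [-0.183  0.644 -0.743 -1.04 ]
 [ 0.018  0.757  0.653  1.031]
 [ 0.     0.     0.     1.   ]] ['pixels', 'depth', 'fx', 'fy', 'cx', 'cy', 'T']
top 496.1724425863417 496.1724425863417 282.8632749202942 200.94351159875316 [[ 0.028  0.981 -0.192  0.264]
 [-1.     0.026 -0.008 -0.07 ]
 [-0.003  0.192  0.981  1.367]
 [ 0.     0.     0.     1.   ]] ['pixels', 'depth', 'fx', 'fy', 'cx', 'cy', 'T']
{'clock': 0.1, 'joint_pos': array([ 8.93696836e-01,  1.81431445e-01,  1.60787872e+00, -1.56506412e-05,
        1.35381204e+00, -2.06283441e-01]), 'qd': array([ 1.49421195e-03,  5.70205504e-05, -1.55279327e-03, -1.83586941e-04,
        1.59671353e-03,  9.54321605e-04]), 'tau': array([-1.23591585e-04, -4.34821808e+01, -3.42692685e+01,  7.02619040e-02,
        3.40564689e-02, -4.15689260e-05]), 'position': array([0.26050582, 0.51207308, 0.23793424]), 'tcp_rot': array([-3.20010878e-04,  2.33238064e-01,  9.72419365e-01, -6.94646377e-04]), 'ft_force': array([ 0.03759269, -0.59773163, -0.18549833]), 'ft_torque': array([-0.01616794, -0.04861154, -0.01508688]), 'width': 1.000193574180078} 0.0187
```

View pics/side0.png

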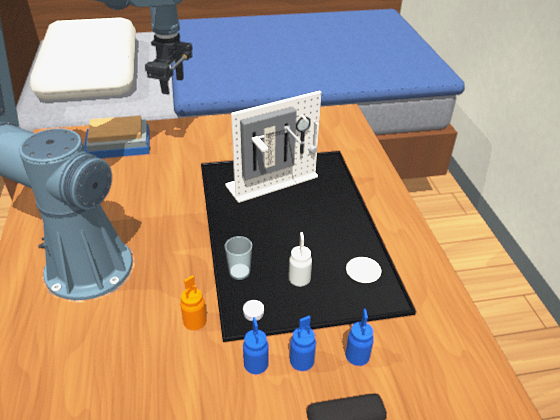

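View pics/top0.png

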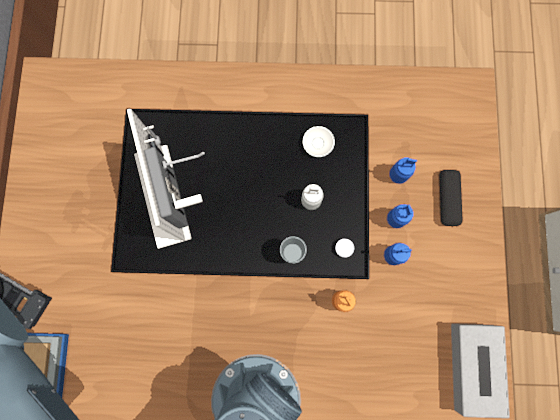

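Candidates: the frosted white bottle at side (300,265) / top (312,197), three blue ones at side (256,352), (303,350), (360,343), and an orange one at (193,308). Only the white one is frosted and stands on the tray. I'll confirm it in an enlarged crop.

Run:
```python
from h import *
a=cv2.imread('pics/side0.png');b=cv2.imread('pics/top0.png')
A=cv2.resize(a[215:305,250:350],None,fx=4,fy=4,interpolation=cv2.INTER_CUBIC)
B=cv2.resize(b[155:245,270:370],None,fx=4,fy=4,interpolation=cv2.INTER_CUBIC)
cv2.imwrite('pics/crop1.png',np.hstack([A,B]))
A=cv2.resize(a[85:205,215:335],None,fx=3.3,fy=3.3,interpolation=cv2.INTER_CUBIC)
B=cv2.resize(b[105:255,110:260],None,fx=2.64,fy=2.64,interpolation=cv2.INTER_CUBIC)
cv2.imwrite('pics/crop2.png',np.hstack([A,B]))
```

```text
(no output)
```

View pics/crop1.png

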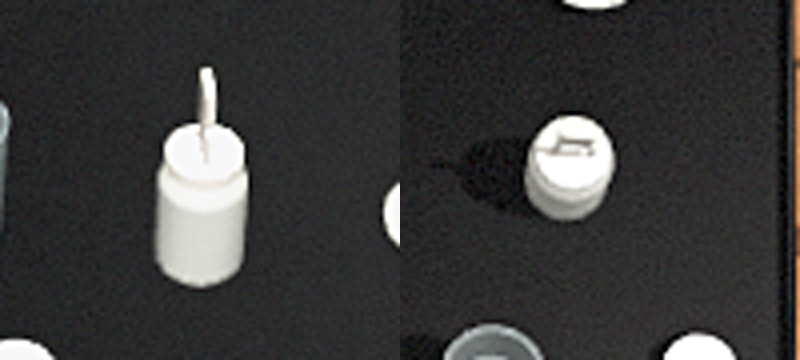

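View pics/crop2.png

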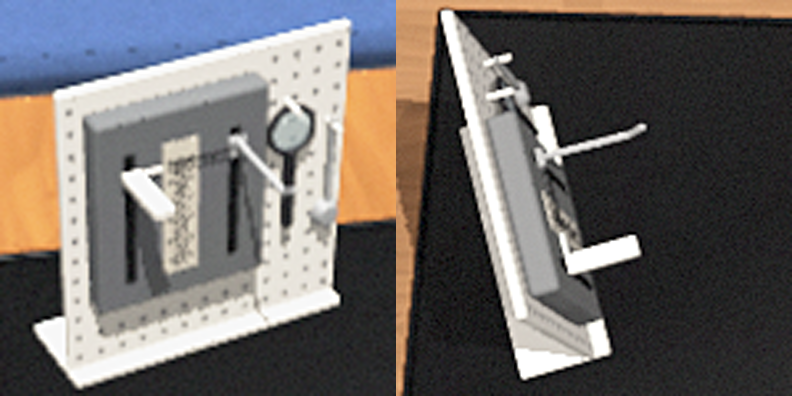

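The crop confirms the white frosted bottle, with its eye edge-on to the side camera. Next I'll measure everything from depth and rays.

Run:
```python
from h import *
T=np.load('top0.npy');S=np.load('side0.npy')
tp=cv2.imread('pics/top0.png');sd=cv2.imread('pics/side0.png')
print('tray z',T[200:240:10,230:260:10,2].round(4).ravel(), S[230:250:10,320:340:10,2].ravel().round(4))
# bottle 
for nm,P,im,(r0,r1,c0,c1) in(('top',T,tp,(175,225,290,335)),('side',S,sd,(225,295,280,325))):
    p=P[r0:r1,c0:c1].reshape(-1,3)
    for lo,hi in((.03,.08),(.094,.106),(.107,.125),(.131,.165)):
        q=p[(p[:,2]>lo)&(p[:,2]<hi)]
        if len(q)>3:
            print(nm,lo,len(q),q.mean(0).round(4),q.min(0).round(4),q.max(0).round(4))
            if lo>.1:
                w,V=np.linalg.eigh(np.cov(q[:,:2].T)); print('  pca',np.sqrt(w).round(4),V[:,1].round(3))
# bounding of others
def box(P,r0,r1,c0,c1,lo,hi):
    p=P[r0:r1,c0:c1].reshape(-1,3);q=p[(p[:,2]>lo)&(p[:,2]<hi)];return len(q),q.mean(0).round(3),q.min(0).round(3),q.max(0).round(3)
print('tumbler',box(T,230,270,275,310,.03,.12));print('dish',box(T,120,165,298,340,.01,.05));print('tin',box(T,236,260,333,358,.015,.05))
# board
p=T[100:255,110:215].reshape(-1,3)
for lo,hi in((.285,.32),(.26,.2835),(.19,.26)):
    q=p[(p[:,2]>lo)&(p[:,2]<hi)];print(lo,len(q),q.min(0).round(3),q.max(0).round(3))
q=p[(p[:,2]>.292)&(p[:,2]<.31)];print(len(q));v=cv2.fitLine(q[:,:2].astype(np.float32),cv2.DIST_HUBER,0,.01,.01).ravel();print('boardtop',v)
s=S[85:190,220:330].reshape(-1,3)
print('side board',s[s[:,2]>.29].min(0),s[s[:,2]>.29].max(0))
# rod and tongue pixels, top
for r,c in((163,170),(160,180),(158,190),(155,200),(154,203),(203,180),(202,185),(200,192),(199,198)): print('top',r,c,T[r,c].round(4))
for r,c in((128,288),(133,294),(138,299),(142,302),(140,255),(145,260),(148,264)): print('side',r,c,S[r,c].round(4))
```

```text
tray z [0.0029 0.0055 0.0043 0.0074 0.008  0.0086 0.0076 0.0073 0.0021 0.0071
 0.0099 0.0056] [0.0068 0.0046 0.0069 0.0056]
top 0.03 87 [ 0.5178 -0.1293  0.0598] [ 0.5084 -0.1598  0.03  ] [ 0.5581 -0.1078  0.0799]
top 0.094 193 [ 0.5337 -0.1351  0.1009] [ 0.5133 -0.1581  0.0944] [ 0.5602 -0.1135  0.106 ]
top 0.107 12 [ 0.5323 -0.1317  0.1133] [ 0.5222 -0.1491  0.1071] [ 0.5375 -0.1212  0.1241]
  pca [0.0048 0.0113] [-0.031  1.   ]
top 0.131 42 [ 0.5351 -0.1353  0.1534] [ 0.5323 -0.1463  0.1349] [ 0.5392 -0.1239  0.1632]
  pca [0.0018 0.0072] [0.074 0.997]
side 0.03 326 [ 0.5282 -0.1551  0.0568] [ 0.5047 -0.1655  0.0302] [ 0.5596 -0.1184  0.08  ]
side 0.094 214 [ 0.5318 -0.1392  0.1003] [ 0.5097 -0.1602  0.0942] [ 0.5563 -0.1127  0.1057]
side 0.107 19 [ 0.5317 -0.1395  0.1179] [ 0.5292 -0.1486  0.1083] [ 0.5352 -0.1225  0.1249]
  pca [0.0017 0.0106] [0.043 0.999]
side 0.131 43 [ 0.5318 -0.1398  0.1501] [ 0.5284 -0.1496  0.1315] [ 0.5356 -0.1232  0.1641]
  pca [0.0019 0.0076] [0.061 0.998]
tumbler (259, array([ 0.397, -0.088,  0.08 ]), array([ 0.354, -0.119,  0.03 ]), array([ 0.421, -0
[... 393 characters left out ...]
top [0.951004   0.30917847 0.54318154 0.25246853]
side board [ 0.29830484 -1.04035857  0.29000026] [0.67643569 0.300582   1.03063381]
top 163 170 [0.5674 0.2067 0.2428]
top 160 180 [0.5768 0.1849 0.2376]
top 158 190 [0.5836 0.1626 0.2329]
top 155 200 [0.5899 0.1383 0.2388]
top 154 203 [0.6605 0.1729 0.0054]
top 203 180 [0.4748 0.1793 0.2314]
top 202 185 [0.4769 0.1671 0.2348]
top 200 192 [0.482  0.1511 0.2351]
top 199 198 [0.4854 0.1378 0.232 ]
side 128 288 [0.5647 0.212  0.24  ]
side 133 294 [0.5875 0.2346 0.2074]
side 138 299 [0.6129 0.2769 0.1611]
side 142 302 [0.5877 0.1346 0.2415]
side 140 255 [0.466  0.1715 0.2366]
side 145 260 [0.4759 0.1474 0.2352]
side 148 264 [0.4843 0.1324 0.2347]
```

```bash
cat >> h.py <<'E'
def Rq(q):
    from scipy.spatial.transform import Rotation as R
    return R.from_quat([q[1],q[2],q[3],q[0]]).as_matrix()
def rel(tx,ty,tz,yaw=None):
    """shift/turn numbers for TCP target (world), yaw = world angle deg of tool y (mod 180)"""
    s=env.read_state();R=Rq(s['tcp_rot']);d=R.T@(np.array([tx,ty,tz])-s['position'])
    y=np.degrees(np.arctan2(R[1,1],R[0,1]));t=0
    if yaw is not None: t=-((yaw-y+90)%180-90)
    print('pos',s['position'].round(4),'yaw',y.round(2),'shift',(d/.15).round(3),'turn',round(t/360,4))
def st():
    s=env.read_state();R=Rq(s['tcp_rot'])
    print(round(s['clock'],2),s['position'].round(4),'yaw',np.degrees(np.arctan2(R[1,1],R[0,1])).round(2),'F',s['ft_force'].round(2),'w',round(s['width'],3),'j',s['joint_pos'].round(2))
E
python3 - <<'E'
from h import *
st(); rel(.533,-.1365,.4,86.3)
o=np.array([.309,-.951]);l=np.array([.951,.309])
for n in('top0','side0'):
    P=np.load(n+'.npy').reshape(-1,3)
    P=P[(P[:,2]>.22)&(P[:,2]<.262)&(P[:,1]<.26)&(P[:,1]>.05)&(P[:,0]>.4)&(P[:,0]<.7)]
    a=P[:,:2]@o;b=P[:,:2]@l
    m=(abs(b-.603)<.02)&(a>.0)
    print(n,'rod out range',a[m].min(),a[m].max(),'lat',np.median(b[m&(a>-.01)]))
    for lo in np.arange(-.01,.06,.01):
        k=m&(a>lo)&(a<lo+.01)
        if k.sum(): print(' ',lo.round(3),k.sum(),b[k].mean().round(4),P[k,2].max().round(4),P[k,2].mean().round(4))
    m=(abs(b-.5)<.025)
    for lo in np.arange(-.08,.06,.01):
        k=m&(a>lo)&(a<lo+.01)
        if k.sum(): print('  t',lo.round(3),k.sum(),b[k].mean().round(4),b[k].min().round(4),b[k].max().round(4),P[k,2].max().round(4),P[k,2].mean().round(4),a[k].max())
E
```

```text
0.1 [0.2605 0.5121 0.2379] yaw 63.02 F [ 0.04 -0.6  -0.19] w 1.0 j [ 0.89  0.18  1.61 -0.    1.35 -0.21]
pos [0.2605 0.5121 0.2379] yaw 63.02 shift [-3.58  -3.031 -1.077] turn -0.0647
top0 rod out range 0.0007989127143300305 0.06015883690066975 lat 0.6060300074685665
  0.0 9 0.6064 0.2393 0.2369
  0.01 11 0.607 0.2406 0.2358
  0.02 12 0.6072 0.2404 0.2349
  0.03 11 0.6069 0.2378 0.2343
  0.04 11 0.6063 0.2433 0.2372
  0.05 9 0.606 0.2457 0.2423
  t -0.07 17 0.4774 0.4756 0.4798 0.2597 0.2428 -0.06033309697022022
  t -0.06 17 0.4768 0.476 0.4774 0.262 0.2421 -0.050625171169229904
  t -0.05 61 0.4936 0.4759 0.5243 0.2619 0.2418 -0.04001231715274607
  t -0.04 53 0.5066 0.4837 0.5232 0.2617 0.2368 -0.030238782542972967
  t -0.03 35 0.5063 0.4979 0.5164 0.2384 0.2339 -0.02022962497409357
  t -0.02 36 0.5066 0.4976 0.5156 0.2376 0.2341 -0.010111335302114189
  t -0.01 35 0.5064 0.4984 0.5172 0.2393 0.2342 -0.0002853892379691914
  t -0.0 35 0.5065 0.498 0.5165 0.2396 0.2345 0.009963602650455611
  t 0.01 34 0.5065 0.4974 0.5166 0.2383 0.2341 0.01967792489951691
  t 0.02 24 0.5068 0.4987 0.515
[... 344 characters left out ...]
.0701636529279605
  t -0.07 3 0.4755 0.4753 0.4757 0.2559 0.2504 -0.06268839627756927
  t -0.06 6 0.4758 0.475 0.4767 0.2559 0.2374 -0.05148403283744144
  t -0.05 168 0.4969 0.4752 0.5244 0.262 0.2441 -0.0400238097314977
  t -0.04 48 0.5053 0.4779 0.5249 0.2605 0.2383 -0.030587982753532687
  t -0.03 14 0.5027 0.4951 0.5123 0.2377 0.2335 -0.020120086504045218
  t -0.02 18 0.5017 0.4947 0.5122 0.2381 0.2336 -0.011842043874146606
  t -0.01 18 0.5023 0.494 0.5124 0.2369 0.2339 -0.00012464904119397513
  t -0.0 18 0.502 0.4944 0.5115 0.2379 0.234 0.00936092517688282
  t 0.01 15 0.5042 0.4954 0.5133 0.2383 0.2337 0.01940325521873769
  t 0.02 21 0.5029 0.4944 0.5116 0.2378 0.2322 0.02744326416111623
```

Call:
jog_arm(
  motion=[
    [0,0,-0.5,0,1],
    [0,0,-1,0,1],
    [0,0,-1,0,1],
    [0,0,-1,0,1],
  ],
)

```text
clock: 0.5
position: [0.2621, 0.5142, 0.3962]
tcp_rot: [0.002, 0.233, 0.972, 0.005]
ft_force: [0.2, 1.0, 0.6]
width: 1.006
```

Call:
jog_arm(
  motion=[
    [-0.3,-0.25,0,0,1],
    [-0.6,-0.5,0,0,1],
    [-0.9,-0.75,0,0,1],
    [-1,-0.85,0,0,1],
    [-1,-0.85,0,0,1],
  ],
)

```text
clock: 1.0
position: [0.3396, 0.3285, 0.3945]
tcp_rot: [0.003, 0.236, 0.972, 0.004]
ft_force: [-0.3, 0.3, 0.2]
width: 0.998
```

Call:
jog_arm(
  motion=[
    [-0.3,-0.25,0,0,1],
    [-0.6,-0.5,0,0,1],
    [-0.9,-0.75,0,0,1],
    [-1,-0.85,0,0,1],
    [-1,-0.85,0,0,1],
  ],
)

```text
clock: 1.5
position: [0.416, 0.1421, 0.3928]
tcp_rot: [0.002, 0.24, 0.971, 0.003]
ft_force: [-0.3, 0.2, 0.7]
width: 0.998
```

Call:
jog_arm(
  motion=[
    [-0.3,-0.25,0,0,1],
    [-0.6,-0.5,0,0,1],
    [-0.9,-0.75,0,0,1],
    [-1,-0.85,0,0,1],
    [-1,-0.85,0,0,1],
  ],
)

```text
clock: 2.0
position: [0.4906, -0.0439, 0.3907]
tcp_rot: [0.002, 0.242, 0.97, 0.003]
ft_force: [-0.8, 0.6, -0.1]
width: 1.001
```

Run:
```python
from h import *
st(); rel(.533,-.137,.2,86.3)
```

```text
2.0 [ 0.4906 -0.0439  0.3907] yaw 62.0 F [-0.82  0.61 -0.14] w 1.001 j [-0.33 -0.1   1.59  0.01  1.64 -1.42]
pos [ 0.4906 -0.0439  0.3907] yaw 62.0 shift [-0.539 -0.424  1.269] turn -0.0675
```

Call:
jog_arm(
  motion=[
    [-0.25,-0.2,0.2,-0.022,1],
    [-0.54,-0.424,0.4,-0.045,1],
    [-0.54,-0.424,0.7,-0.0675,1],
    [-0.54,-0.424,0.95,-0.0675,1],
    [-0.54,-0.424,0.95,-0.0675,1],
    [-0.54,-0.424,0.95,-0.0675,1],
  ],
)

```text
clock: 2.6
position: [0.5329, -0.1356, 0.2479]
tcp_rot: [0.001, 0.032, 0.999, 0.003]
ft_force: [-0.1, -0.7, 0.6]
width: 0.996
```

Run:
```python
from h import *
cap('side','side1');c=cap('top','top1')
a=cv2.imread('pics/side1.png')[170:310,220:380];b=cv2.imread('pics/top1.png')[130:270,230:390]
cv2.imwrite('pics/crop3.png',cv2.resize(np.hstack([a,b]),None,fx=2.5,fy=2.5,interpolation=cv2.INTER_CUBIC))
st(); rel(.533,-.137,.1445-.0187,86.3)
```

```text
2.7 [ 0.5345 -0.1367  0.251 ] yaw 86.37 F [ 0.12  0.49 -0.53] w 1.002 j [-0.47  0.11  1.66  0.01  1.36 -1.98]
pos [ 0.5345 -0.1367  0.251 ] yaw 86.37 shift [ 0.017 -0.006  0.834] turn 0.0002
```

View pics/crop3.png

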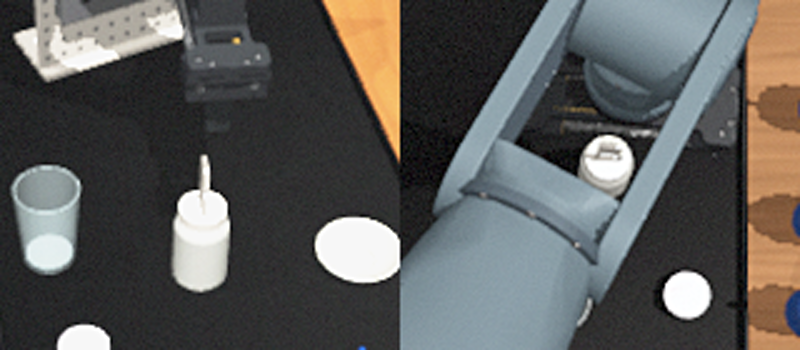

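Run:
```python
from h import *
c=cap('side');P=pts(c).reshape(-1,3)
T=np.linalg.inv(c['T'])
for w in((.5345,-.1367,.251),(.533,-.137,.1585),(.533,-.137,.006)):
    q=T@np.r_[w,1];print(c['cx']+c['fx']*q[0]/-q[2],c['cy']+c['fy']*q[1]/q[2])
q=P[(P[:,2]>.24)&(P[:,2]<.30)&(abs(P[:,0]-.534)<.06)&(abs(P[:,1]+.137)<.1)]
for lo in np.arange(.24,.3,.01):
    k=q[(q[:,2]>lo)&(q[:,2]<lo+.01)]
    if len(k): print(lo.round(2),len(k),k.min(0).round(4),k.max(0).round(4))
st()
```

```text
304.56842809714664 205.58377945843858
302.1861118320382 235.42629890408622
299.6123206337158 278.68123187977096
0.25 13 [ 0.5186 -0.1959  0.2563] [ 0.5384 -0.19    0.2599]
0.26 36 [ 0.5183 -0.1971  0.2601] [ 0.5383 -0.1885  0.2696]
0.27 30 [ 0.5186 -0.1978  0.2707] [ 0.5447 -0.0901  0.279 ]
0.28 32 [ 0.5184 -0.1993  0.2801] [ 0.5383 -0.1934  0.2899]
0.29 18 [ 0.5181 -0.2002  0.29  ] [ 0.5379 -0.1944  0.2963]
2.75 [ 0.5346 -0.1369  0.2513] yaw 86.37 F [ 0.6  -0.7   0.37] w 1.001 j [-0.47  0.11  1.66  0.01  1.36 -1.98]
```

```bash
cat >> h.py <<'E'
def avg(n=16):
    F=[];t=[]
    for i in range(n):
        env.capture('side');s=env.read_state();F.append(s['ft_force']);t.append(s['tau'])
    F=np.array(F);t=np.array(t)
    print('F',F.mean(0).round(3),'sd',F.std(0).round(3),'tau',t.mean(0).round(3),t.std(0).round(3))
E
python3 - <<'E'
from h import *
avg();st();rel(.534,-.137,.1445-.0187,86.3)
E
```

```text
F [-0.036  0.162 -0.067] sd [0.584 0.572 0.384] tau [ 4.8000e-02 -4.0234e+01 -3.4393e+01 -1.1000e-02  5.6000e-02  3.0000e-03] [0.035 0.231 0.122 0.002 0.004 0.003]
3.55 [ 0.5329 -0.1374  0.2478] yaw 86.29 F [ 0.48 -0.53  0.49] w 1.001 j [-0.47  0.12  1.66  0.01  1.36 -1.98]
pos [ 0.5329 -0.1374  0.2478] yaw 86.29 shift [-0.004 -0.001  0.813] turn -0.0
```

Call:
jog_arm(
  motion=[
    [0.01,0,0.25,0,1],
    [0.01,0,0.5,0,1],
    [0.01,0,0.7,0,1],
    [0.01,0,0.8,0,1],
    [0.01,0,0.835,0,1],
    [0.01,0,0.835,0,1],
    [0.01,0,0.835,0,1],
  ],
)

```text
clock: 4.25
position: [0.533, -0.1372, 0.1241]
tcp_rot: [0.003, 0.032, 0.999, 0.002]
ft_force: [0.2, 0.2, -0.2]
width: 1.0
```

Run:
```python
from h import *
cap('side','side2')
a=cv2.imread('pics/side2.png')[170:310,220:380]
cv2.imwrite('pics/crop4.png',cv2.resize(a,None,fx=4,fy=4,interpolation=cv2.INTER_CUBIC))
rel(.534,-.137,.1445-.0187,86.3);st()
```

```text
pos [ 0.5331 -0.1372  0.1243] yaw 86.29 shift [-0.006  0.002 -0.01 ] turn -0.0
4.3 [ 0.5331 -0.1372  0.1243] yaw 86.29 F [-0.07 -0.66  0.85] w 1.0 j [-0.47  0.25  1.77  0.01  1.11 -1.98]
```

View pics/crop4.png

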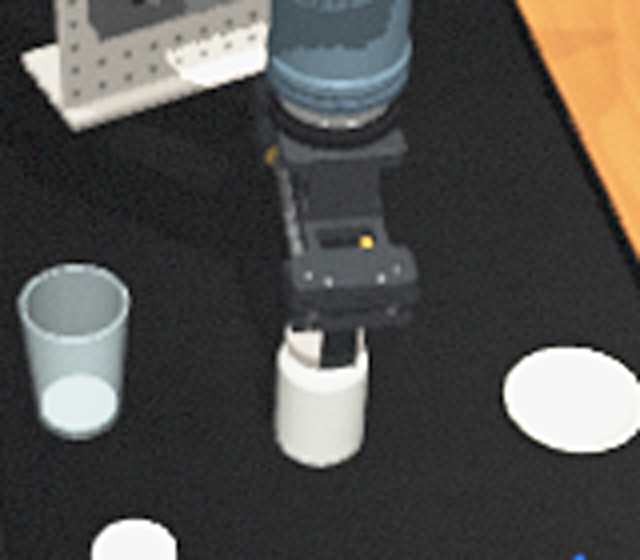

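Call:
jog_arm(
  motion=[
    [0,0,-0.02,0,1],
    [0,0,-0.02,0,0.5],
    [0,0,-0.02,0,0],
    [0,0,-0.02,0,0],
    [0,0,-0.02,0,0],
    [0,0,-0.02,0,0],
    [0,0,-0.02,0,0],
    [0,0,-0.02,0,0],
    [0,0,-0.02,0,0],
  ],
  squeeze=25,
)

```text
clock: 5.2
position: [0.5331, -0.1372, 0.1272]
tcp_rot: [0.003, 0.032, 0.999, 0.002]
ft_force: [-0.7, 1.0, -0.1]
width: 0.297
```

Call:
jog_arm(
  motion=[
    [0,0,-0.04,0,0],
    [0,0,-0.1,0,0],
    [0,0,-0.2,0,0],
    [0,0,-0.35,0,0],
    [0,0,-0.5,0,0],
    [0,0,-0.65,0,0],
    [0,0,-0.8,0,0],
    [0,0,-0.8,0,0],
    [0,0,-0.8,0,0],
    [0,0,-0.8,0,0],
  ],
)

```text
clock: 6.2
position: [0.5316, -0.1373, 0.246]
tcp_rot: [0.003, 0.032, 0.999, 0.003]
ft_force: [0.3, 0.0, -0.9]
width: 0.265
```

Run:
```python
from h import *
avg(30);st()
cap('side','side3')
a=cv2.imread('pics/side3.png')[120:310,190:400]
cv2.imwrite('pics/crop5.png',cv2.resize(a,None,fx=3,fy=3,interpolation=cv2.INTER_CUBIC))
```

```text
F [ 0.234 -0.045 -1.506] sd [0.515 0.459 0.464] tau [ 2.0000e-03 -4.0882e+01 -3.5017e+01 -9.0000e-03  4.3000e-02  0.0000e+00] [0.007 0.151 0.096 0.    0.004 0.   ]
7.7 [ 0.5322 -0.1377  0.2472] yaw 86.3 F [-0.21 -0.42 -1.39] w 0.266 j [-0.47  0.11  1.67  0.01  1.36 -1.98]
```

View pics/crop5.png

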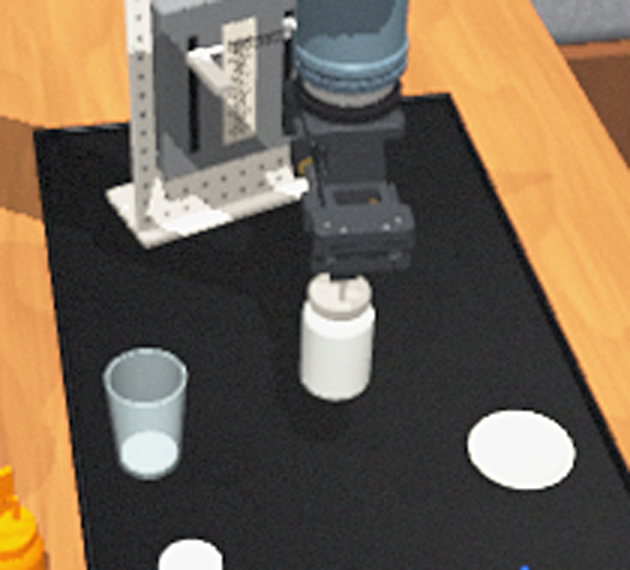

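Run:
```python
from h import *
rel(.6257,.0351,.2517,18)
```

```text
pos [ 0.5323 -0.1377  0.2472] yaw 86.29 shift [-0.547  1.19  -0.021] turn 0.1897
```

Call:
jog_arm(
  motion=[
    [-0.05,0.1,-0.03,0.015,0],
    [-0.15,0.25,-0.03,0.035,0],
    [-0.25,0.4,-0.03,0.055,0],
    [-0.35,0.55,-0.03,0.075,0],
    [-0.45,0.7,-0.03,0.095,0],
    [-0.5,0.85,-0.03,0.115,0],
    [-0.55,0.95,-0.03,0.135,0],
    [-0.55,1,-0.03,0.155,0],
    [-0.55,1,-0.03,0.175,0],
    [-0.55,1,-0.03,0.19,0],
    [-0.55,1,-0.03,0.19,0],
    [-0.55,1,-0.03,0.19,0],
  ],
)

```text
clock: 8.95
position: [0.6242, 0.0066, 0.2528]
tcp_rot: [0.002, 0.587, 0.809, 0.004]
ft_force: [0.0, -0.3, -1.0]
width: 0.267
```

Run:
```python
from h import *
rel(.6257,.0351,.2517,18)
for i in range(3): cap('side','side4');st()
cap('top','top4')
a=cv2.imread('pics/side4.png')[80:290,210:400];b=cv2.imread('pics/top4.png')[80:290,110:300]
cv2.imwrite('pics/crop6.png',cv2.resize(np.hstack([a,b]),None,fx=2.1,fy=2.1,interpolation=cv2.INTER_CUBIC))
```

```text
pos [0.6242 0.0066 0.2528] yaw 18.04 shift [0.177 0.068 0.008] turn 0.0001
9.0 [0.6242 0.0066 0.2528] yaw 18.02 F [ 0.7  -0.62 -0.98] w 0.264 j [-0.18  0.27  1.47  0.01  1.4  -0.5 ]
9.05 [0.6242 0.0066 0.2529] yaw 17.99 F [ 0.08  0.72 -1.51] w 0.263 j [-0.18  0.27  1.47  0.01  1.4  -0.5 ]
9.1 [0.6242 0.0066 0.2529] yaw 17.97 F [ 0.62 -0.33 -1.22] w 0.265 j [-0.18  0.27  1.47  0.01  1.4  -0.5 ]
```

View pics/crop6.png

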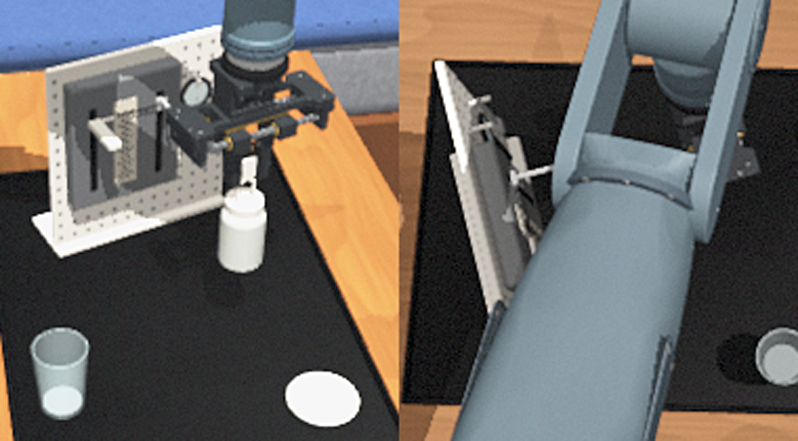

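Run:
```python
from h import *
c=cap('side');P=pts(c).reshape(-1,3)
q=P[(abs(P[:,0]-.624)<.03)&(abs(P[:,1]-.0066)<.035)]
for lo in np.arange(.12,.28,.01):
    k=q[(q[:,2]>lo)&(q[:,2]<lo+.01)]
    if len(k): print(lo.round(2),len(k),k.mean(0).round(4),k.min(0).round(4),k.max(0).round(4))
c=cap('top');Q=pts(c)
A=Q[210:290,200:300].reshape(-1,3);A=A[A[:,2]>.33];print('arm over left',A.min(0),A.max(0),np.percentile(A[:,2],[1,5,50]))
for r,cc in((230,215),(250,215),(220,240)):print(Q[r,cc])
rel(.6257,.0351,.2517,18)
```

```text
0.13 40 [ 0.6182 -0.0128  0.1361] [ 0.5964 -0.022   0.1312] [0.6476 0.0101 0.1399]
0.14 65 [ 0.6185 -0.0134  0.1453] [ 0.5963 -0.024   0.1402] [0.651  0.013  0.1499]
0.15 60 [ 0.6185 -0.015   0.1552] [ 0.597  -0.026   0.1503] [0.6498 0.0037 0.1598]
0.16 62 [ 0.62   -0.0155  0.1656] [ 0.5966 -0.0246  0.1605] [0.6484 0.0033 0.1699]
0.17 67 [ 0.617  -0.0138  0.1748] [ 0.5964 -0.0229  0.1701] [0.6507 0.005  0.18  ]
0.18 65 [ 0.6169 -0.0142  0.1854] [ 0.5964 -0.0231  0.1801] [0.6497 0.0072 0.19  ]
0.19 67 [ 0.6189 -0.0139  0.1954] [ 0.5959 -0.0241  0.1903] [0.6479 0.0144 0.2   ]
0.2 97 [ 0.6194 -0.0118  0.2051] [ 0.5958 -0.0265  0.2001] [0.6491 0.0145 0.21  ]
0.21 56 [ 0.6171 -0.0114  0.2149] [ 0.5986 -0.0199  0.2101] [0.6431 0.0064 0.2197]
0.22 177 [6.219e-01 4.000e-04 2.255e-01] [ 0.5998 -0.0193  0.2201] [0.6465 0.0282 0.23  ]
0.23 14 [0.625  0.0038 0.2337] [ 0.6103 -0.0084  0.2302] [0.6393 0.0192 0.2398]
0.24 13 [0.6215 0.0031 0.245 ] [ 0.6088 -0.0033  0.2402] [0.6345 0.0107 0.2497]
0.25 36 [0.6246 0.0024 0.2561] [ 0.5987 -0.0128  0.2506] [0.646  0.0115 0.2599]
0.26 72 [0.6209 0.001  0.265 ] [ 0.5948 -0.0126  0.2602] [0.6511 0.0114 0.2697]
0.27 73 [0.6206 0.0007 0.275 ] [ 0.595  -0.0133  0.27  ] [0.65   0.0223 0.2798]
0.28 80 [0.6226 0.0026 0.285 ] [ 0.5941 -0.0135  0.2803] [0.6519 0.0236 0.2898]
arm over left [ 0.26433329 -0.06953299  0.61461538] [0.39523465 0.05217813 1.36674105] [0.632251   0.64816067 0.68785932]
[0.35348521 0.0282648  0.68917456]
[0.3253489  0.025767   0.69634079]
[ 0.37380949 -0.00214695  0.65343128]
pos [0.6242 0.0066 0.2529] yaw 17.92 shift [0.178 0.068 0.009] turn -0.0002
```

Call:
jog_arm(
  motion=[
    [0.06,0.03,0.005,0,0],
    [0.12,0.068,0.005,0,0],
    [0.177,0.068,0.005,0,0],
    [0.177,0.068,0.005,0,0],
    [0.177,0.068,0.005,0,0],
  ],
)

```text
clock: 9.75
position: [0.6256, 0.0355, 0.2523]
tcp_rot: [0.002, 0.588, 0.809, 0.004]
ft_force: [0.1, -0.2, -1.9]
width: 0.266
```

Run:
```python
from h import *
cap('side','side5');cap('side')
a=cv2.imread('pics/side5.png')[90:240,210:390]
cv2.imwrite('pics/crop7.png',cv2.resize(a,None,fx=4,fy=4,interpolation=cv2.INTER_CUBIC))
xy=lambda a,b:(.309*a+.951*b,-.951*a+.309*b)
rel(*xy(.075,.606),.2517,18);rel(*xy(.043,.606),.2517,18);st()
```

```text
pos [0.6257 0.035  0.2523] yaw 17.93 shift [ 0.567 -0.     0.005] turn -0.0002
pos [0.6257 0.035  0.2523] yaw 17.93 shift [ 0.781 -0.001  0.005] turn -0.0002
9.85 [0.6257 0.035  0.2523] yaw 17.93 F [-0.83 -0.44 -0.72] w 0.263 j [-0.14  0.28  1.46  0.    1.4  -0.45]
```

View pics/crop7.png

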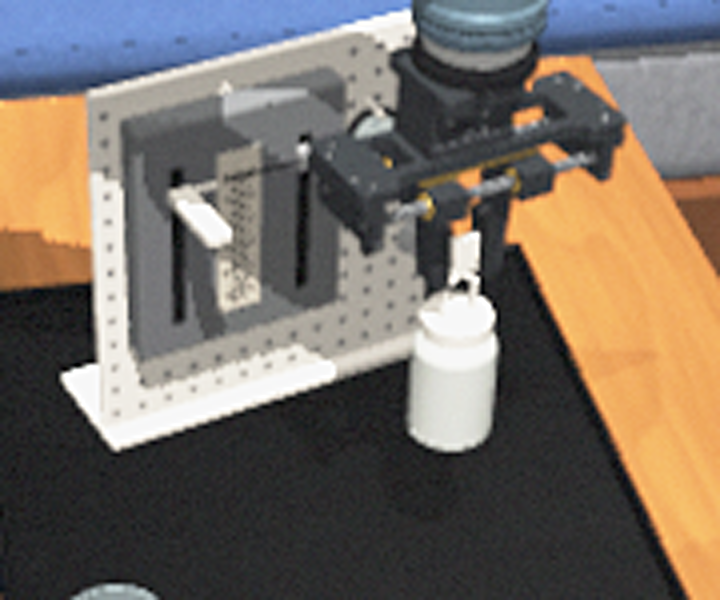

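Call:
jog_arm(
  motion=[
    [0.15,0,0.005,0,0],
    [0.3,0,0.005,0,0],
    [0.45,0,0.005,0,0],
    [0.55,0,0.005,0,0],
    [0.55,0,0.005,0,0],
    [0.55,0,0.005,0,0],
  ],
)

```text
clock: 10.45
position: [0.6006, 0.113, 0.2518]
tcp_rot: [0.002, 0.588, 0.809, 0.003]
ft_force: [0.4, -0.1, -2.2]
width: 0.265
```

Run:
```python
from h import *
cap('side','side6');cap('side')
a=cv2.imread('pics/side6.png')[90:210,240:360]
cv2.imwrite('pics/crop8.png',cv2.resize(a,None,fx=5,fy=5,interpolation=cv2.INTER_CUBIC))
xy=lambda a,b:(.309*a+.951*b,-.951*a+.309*b)
rel(*xy(.043,.606),.2517,18);st()
```

```text
pos [0.6007 0.1125 0.2517] yaw 17.89 shift [ 0.238 -0.001  0.   ] turn -0.0003
10.55 [0.6007 0.1125 0.2517] yaw 17.89 F [ 0.6   0.03 -1.21] w 0.265 j [-0.01  0.24  1.5   0.    1.39 -0.32]
```

View pics/crop8.png

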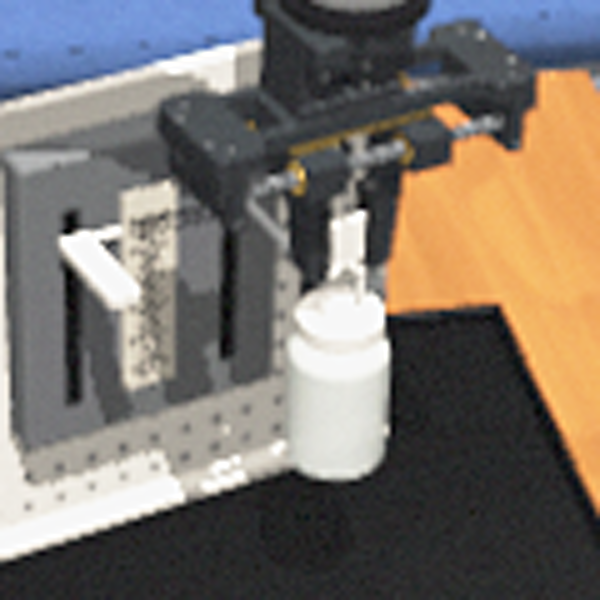

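Call:
jog_arm(
  motion=[
    [0.03,0,0,0,0],
    [0.06,0,0,0,0],
    [0.09,0,0,0,0],
    [0.12,0,0,0,0],
    [0.12,0,0,0,0],
    [0.12,0,0,0,0],
  ],
)

```text
clock: 11.15
position: [0.5952, 0.1298, 0.2518]
tcp_rot: [0.002, 0.588, 0.809, 0.003]
ft_force: [-0.1, -0.2, -1.1]
width: 0.266
```

Run:
```python
from h import *
cap('side','side7');avg(6)
a=cv2.imread('pics/side7.png')[90:210,240:360]
cv2.imwrite('pics/crop9.png',cv2.resize(a,None,fx=5,fy=5,interpolation=cv2.INTER_CUBIC))
xy=lambda a,b:(.309*a+.951*b,-.951*a+.309*b)
rel(*xy(.043,.606),.2517,18);st()
```

```text
F [ 0.306 -0.439 -1.357] sd [0.546 0.504 0.48 ] tau [  0.063 -47.727 -35.443   0.084  -0.      0.   ] [0.034 0.005 0.006 0.002 0.001 0.   ]
pos [0.5952 0.1295 0.2518] yaw 17.88 shift [ 0.119 -0.001  0.   ] turn -0.0003
11.5 [0.5952 0.1295 0.2518] yaw 17.88 F [-0.59 -0.44 -1.84] w 0.267 j [ 0.02  0.24  1.51  0.    1.38 -0.29]
```

View pics/crop9.png

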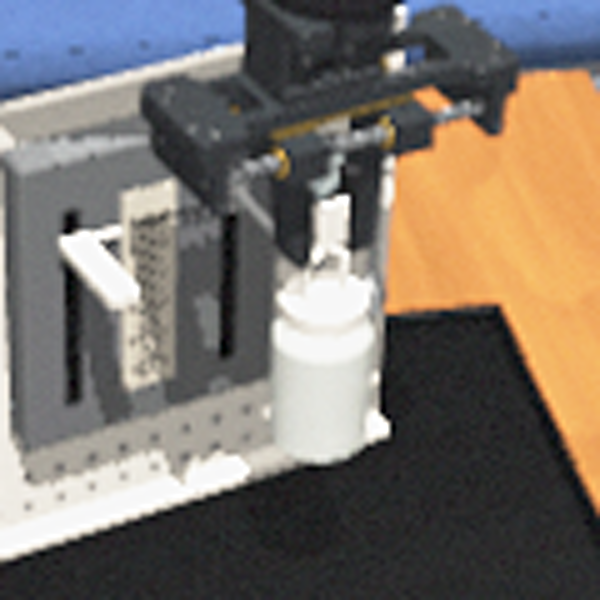

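Call:
jog_arm(
  motion=[
    [0.03,0,0,0,0],
    [0.06,0,0,0,0],
    [0.09,0,0,0,0],
    [0.12,0,0,0,0],
    [0.12,0,0,0,0],
    [0.12,0,0,0,0],
  ],
)

```text
clock: 12.1
position: [0.5897, 0.1468, 0.2518]
tcp_rot: [0.002, 0.588, 0.809, 0.003]
ft_force: [0.6, 0.4, -1.1]
width: 0.265
```

Run:
```python
from h import *
c=cap('side','side8');avg(6)
a=cv2.imread('pics/side8.png')[90:210,240:360]
cv2.imwrite('pics/crop10.png',cv2.resize(a,None,fx=5,fy=5,interpolation=cv2.INTER_CUBIC))
P=pts(c).reshape(-1,3);P=P[(P[:,1]<.3)&(P[:,0]<.7)&(P[:,0]>.5)&(P[:,2]>.2)&(P[:,2]<.27)&(P[:,1]>.05)]
a=P[:,:2]@[.309,-.951];b=P[:,:2]@[.951,.309]
m=(a>.02)&(abs(b-.604)<.013)
for x in sorted(zip(a[m].round(4),b[m].round(4),P[m,2].round(4)),key=lambda t:-t[0]):
    if x[2]>.223 : print(*x,end=' | ')
st()
```

```text
F [-0.322 -0.069 -1.68 ] sd [0.644 0.447 0.55 ] tau [ 7.5000e-02 -4.7558e+01 -3.5437e+01  8.5000e-02 -3.0000e-03  0.0000e+00] [0.043 0.007 0.005 0.003 0.001 0.   ]
0.0682 0.6115 0.2245 | 0.0675 0.6056 0.2259 | 0.0673 0.5996 0.2244 | 0.0672 0.5933 0.2263 | 0.0669 0.5967 0.225 | 0.0654 0.5974 0.2272 | 0.065 0.6038 0.2282 | 0.0647 0.5918 0.2252 | 0.0637 0.611 0.2251 | 0.0628 0.6022 0.2241 | 0.0627 0.6085 0.2253 | 0.0626 0.6149 0.2234 | 0.0619 0.5965 0.2253 | 0.0618 0.6017 0.246 | 0.0611 0.6125 0.2264 | 0.0609 0.5969 0.2278 | 0.0606 0.5941 0.2253 | 0.0597 0.5945 0.2278 | 0.0592 0.6169 0.2239 | 0.0587 0.6138 0.2278 | 0.0579 0.6051 0.2235 | 0.0565 0.6028 0.2234 | 0.0563 0.606 0.2255 | 0.0555 0.594 0.2255 | 0.0548 0.6059 0.2438 | 0.0548 0.6101 0.2234 | 0.0547 0.5943 0.2281 | 0.0545 0.604 0.225 | 0.0544 0.6038 0.2283 | 0.054 0.6003 0.2419 | 0.0538 0.6033 0.244 | 0.0534 0.6014 0.2252 | 0.053 0.6142 0.2243 | 0.0528 0.5986 0.2257 | 0.0526 0.6113 0.225 | 0.0512 0.5934 0.2231 | 0.051 0.6161 0.2669 | 0.051 0.6053 0.2387 | 0.0509 0.6164 0.2637 | 0.0509 0.6028 0.2265 | 0.0506 0.617 0.2571 | 0.0506 0
[... 1620 characters left out ...]
| 0.041 0.6013 0.2467 | 0.0409 0.5931 0.2235 | 0.0408 0.6051 0.2359 | 0.0408 0.5992 0.228 | 0.0403 0.6134 0.2617 | 0.0403 0.6078 0.2508 | 0.0403 0.5929 0.2361 | 0.0402 0.5929 0.2392 | 0.0402 0.5931 0.2328 | 0.0398 0.6018 0.2522 | 0.0393 0.5938 0.2288 | 0.0389 0.591 0.2261 | 0.0388 0.6163 0.225 | 0.0372 0.6046 0.2243 | 0.0367 0.6045 0.2337 | 0.0357 0.6019 0.2339 | 0.0344 0.6025 0.2362 | 0.0341 0.6064 0.2252 | 0.034 0.5938 0.2257 | 0.0313 0.6076 0.2329 | 0.031 0.6045 0.2368 | 0.031 0.6051 0.2238 | 0.0308 0.5926 0.2242 | 0.0279 0.6163 0.2251 | 0.024 0.5996 0.2246 | 0.0239 0.5965 0.2255 | 12.45 [0.5898 0.1465 0.2517] yaw 17.86 F [-1.2   0.49 -1.87] w 0.266 j [ 0.05  0.24  1.51  0.    1.38 -0.27]
```

View pics/crop10.png

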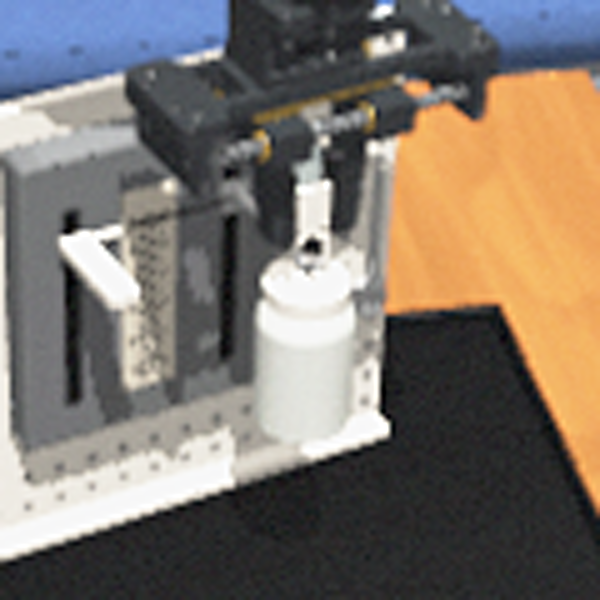

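Call:
jog_arm(
  motion=[
    [0,0,0.03,0,0],
    [0,0,0.06,0,0],
    [0,0,0.09,0,0],
    [0,0,0.11,0,0],
    [0,0,0.13,0,0],
    [0,0,0.15,0,0],
    [0,0,0.17,0,0],
    [0,0,0.19,0,0],
    [0,0,0.2,0,0],
    [0,0,0.21,0,0],
    [0,0,0.21,0,0],
    [0,0,0.21,0,0],
  ],
)

```text
clock: 13.65
position: [0.59, 0.1465, 0.2203]
tcp_rot: [0.002, 0.589, 0.808, 0.003]
ft_force: [-1.5, 0.0, -0.1]
width: 0.267
```

Run:
```python
from h import *
c=cap('side','side9');avg(16)
a=cv2.imread('pics/side9.png')[90:210,240:360]
b=cv2.imread('pics/side0.png')[90:210,240:360]
cv2.imwrite('pics/crop11.png',cv2.resize(np.hstack([b,a]),None,fx=3.3,fy=3.3,interpolation=cv2.INTER_CUBIC))
st()
```

```text
F [-0.953 -0.047 -0.627] sd [0.563 0.507 0.417] tau [-8.6000e-02 -4.7705e+01 -3.4852e+01  1.0800e-01 -3.7000e-01 -3.0000e-03] [0.011 0.014 0.008 0.007 0.006 0.   ]
14.5 [0.59   0.1466 0.2203] yaw 17.86 F [-1.61  0.32 -0.72] w 0.265 j [ 0.05  0.26  1.55  0.    1.32 -0.27]
```

View pics/crop11.png

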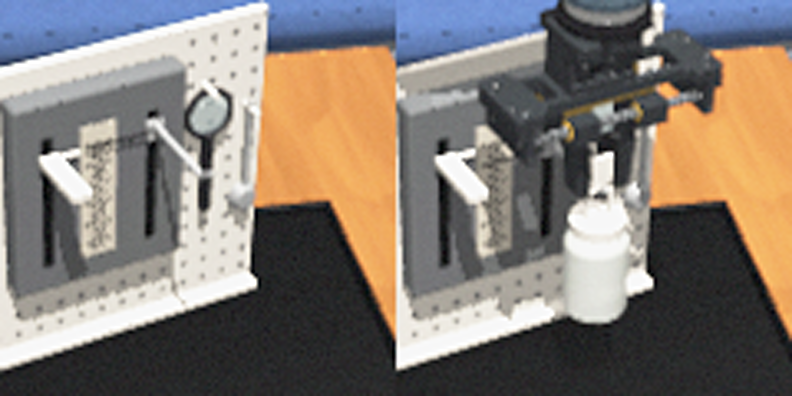

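Call:
jog_arm(
  motion=[
    [0,-0.01,0.01,0,0],
    [0,-0.01,0.02,0,0],
    [0,-0.01,0.03,0,0],
    [0,-0.01,0.04,0,0],
    [0,-0.01,0.05,0,0],
    [0,-0.01,0.06,0,0],
    [0,-0.01,0.06,0,0],
    [0,-0.01,0.06,0,0],
    [0,-0.01,0.06,0,0],
  ],
)

```text
clock: 15.4
position: [0.5888, 0.1462, 0.2114]
tcp_rot: [0.002, 0.589, 0.808, 0.004]
ft_force: [2.8, 1.8, -0.8]
width: 0.264
```

Run:
```python
from h import *
avg(30)
c=cap('side','side10')
a=cv2.imread('pics/side10.png')[110:190,250:350]
cv2.imwrite('pics/crop12.png',cv2.resize(a,None,fx=7,fy=7,interpolation=cv2.INTER_CUBIC))
st()
```

```text
F [ 3.146  2.279 -0.397] sd [0.57  0.575 0.445] tau [-9.2800e-01 -4.6986e+01 -3.2063e+01 -5.7000e-01  1.0090e+00  1.5000e-02] [0.046 0.016 0.096 0.031 0.057 0.001]
16.95 [0.5886 0.1461 0.2112] yaw 17.86 F [ 3.15  2.52 -0.63] w 0.266 j [ 0.05  0.27  1.56  0.    1.31 -0.27]
```

View pics/crop12.png

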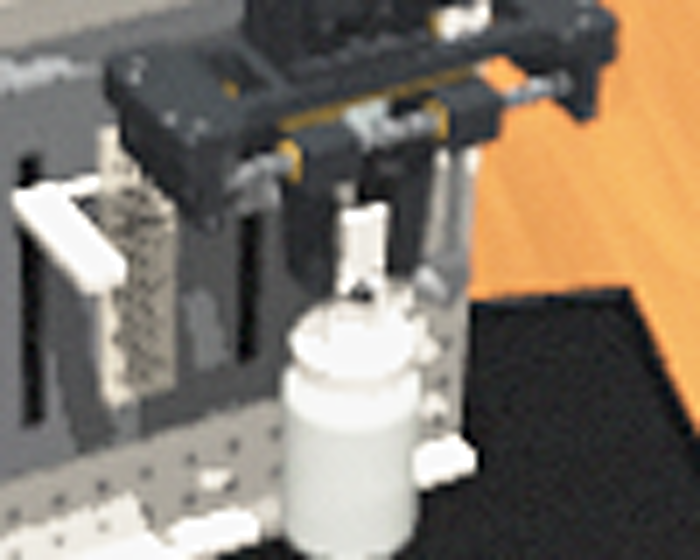

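Call:
jog_arm(
  motion=[
    [0,0.004,0,0,0],
    [0,0.008,0,0,0],
    [0,0.008,0,0,0],
    [0,0.008,0,0,0],
    [0,0.008,0,0,0],
  ],
)

```text
clock: 17.45
position: [0.5894, 0.1464, 0.211]
tcp_rot: [0.002, 0.589, 0.808, 0.003]
ft_force: [-0.5, 1.0, 0.1]
width: 0.262
```

Run:
```python
from h import *
avg(24);st()
```

```text
F [-0.664  0.461 -0.243] sd [0.555 0.551 0.505] tau [ -0.358 -47.521 -34.117  -0.059  -0.208  -0.   ] [0.067 0.028 0.082 0.042 0.043 0.001]
18.65 [0.5898 0.1465 0.2112] yaw 17.87 F [-0.47  0.09  0.1 ] w 0.265 j [ 0.05  0.27  1.55  0.    1.31 -0.27]
```

Call:
jog_arm(
  motion=[
    [0,-0.001,0.01,0,0],
    [0,-0.001,0.02,0,0],
    [0,-0.001,0.028,0,0],
    [0,-0.001,0.028,0,0],
    [0,-0.001,0.028,0,0],
  ],
)

```text
clock: 19.15
position: [0.5897, 0.1465, 0.207]
tcp_rot: [0.002, 0.589, 0.808, 0.003]
ft_force: [0.2, 0.7, 0.5]
width: 0.262
```

Run:
```python
from h import *
avg(60);st()
```

```text
F [ 0.121  0.636 -0.025] sd [0.555 0.503 0.5  ] tau [-3.0700e-01 -4.7392e+01 -3.3519e+01 -7.5000e-02  2.0000e-02  2.0000e-03] [0.009 0.011 0.064 0.004 0.04  0.   ]
22.15 [0.5896 0.1465 0.207 ] yaw 17.86 F [0.88 0.49 0.01] w 0.261 j [ 0.05  0.28  1.56  0.    1.3  -0.27]
```

Call:
jog_arm(
  motion=[
    [0,0,0,0,0.3],
    [0,0,0,0,0.4],
    [0,0,0,0,0.55],
    [0,0,0,0,0.55],
    [0,0,0,0,0.55],
    [0,0,0,0,0.55],
    [0,0,0,0,0.55],
    [0,0,0,0,0.55],
  ],
  squeeze=10,
)

```text
clock: 22.95
position: [0.5896, 0.1465, 0.207]
tcp_rot: [0.002, 0.589, 0.808, 0.003]
ft_force: [0.4, 0.9, 0.1]
width: 0.552
```

Run:
```python
from h import *
c=cap('side','side11')
a=cv2.imread('pics/side11.png')[110:190,250:350]
cv2.imwrite('pics/crop13.png',cv2.resize(a,None,fx=7,fy=7,interpolation=cv2.INTER_CUBIC))
st()
```

```text
23.0 [0.5897 0.1465 0.207 ] yaw 17.86 F [-0.06 -0.64 -0.6 ] w 0.552 j [ 0.05  0.28  1.56  0.    1.3  -0.27]
```

View pics/crop13.png

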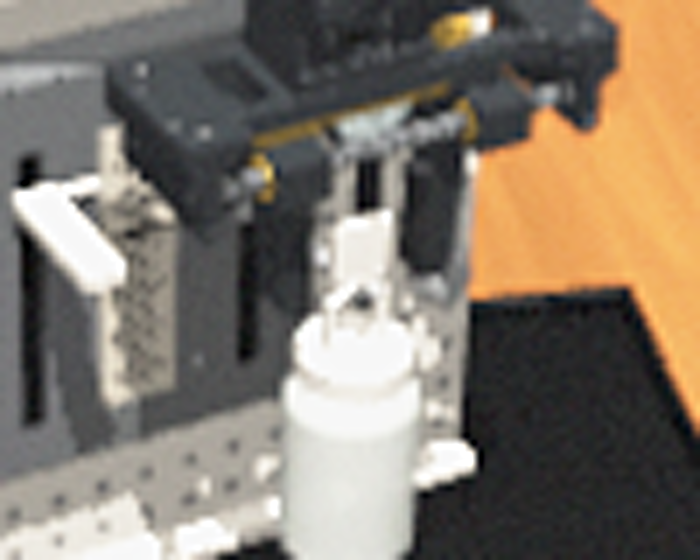

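The bottle hangs, and the fingers stand clear either side of the tab at crop (290,240) and (435,220). I'll retreat straight up.

Call:
jog_arm(
  motion=[
    [0,0,-0.08,0,0.6],
    [0,0,-0.2,0,0.6],
    [0,0,-0.4,0,0.6],
    [0,0,-0.6,0,0.6],
    [0,0,-0.6,0,0.6],
    [0,0,-0.6,0,0.6],
  ],
)

```text
clock: 23.6
position: [0.5894, 0.1462, 0.2984]
tcp_rot: [0.003, 0.589, 0.808, 0.004]
ft_force: [-0.4, 0.2, -0.6]
width: 0.599
```

Call:
jog_arm(
  motion=[
    [-0.3,0,0,0,0.6],
    [-0.6,0,0,0,0.6],
    [-0.9,0,0,0,0.6],
    [-1,0,0,0,0.6],
    [-1,0,0,0,0.6],
  ],
)

```text
clock: 24.1
position: [0.6352, 0.0014, 0.2966]
tcp_rot: [0.002, 0.59, 0.807, 0.004]
ft_force: [-0.7, 0.1, -0.2]
width: 0.603
```

Run:
```python
from h import *
c=cap('side','side12');d=cap('top','top12')
np.save('side12.npy',pts(c));np.save('top12.npy',pts(d))
a=cv2.imread('pics/side12.png')[85:205,215:335];b=cv2.imread('pics/side0.png')[85:205,215:335]
cv2.imwrite('pics/crop14.png',cv2.resize(np.hstack([a,b]),None,fx=3.3,fy=3.3,interpolation=cv2.INTER_CUBIC))
st()
```

```text
24.2 [0.6348 0.0043 0.2973] yaw 17.86 F [0.17 0.74 0.22] w 0.598 j [-0.18  0.27  1.39  0.01  1.48 -0.49]
```

View pics/crop14.png

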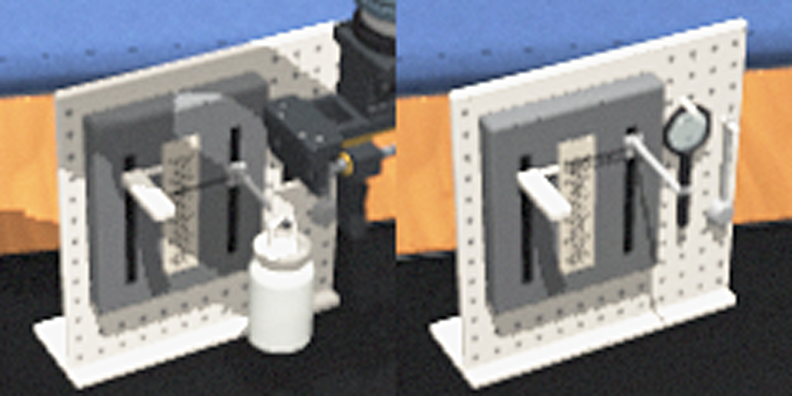

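View pics/top12.png

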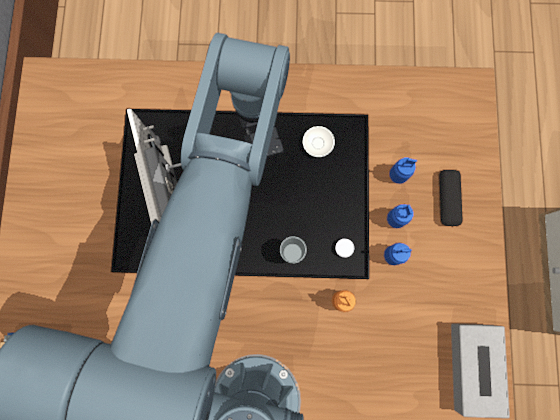

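Run:
```python
from h import *
o=np.array([.309,-.951]);l=np.array([.951,.309])
I0=cv2.imread('pics/side0.png').astype(float);I1=cv2.imread('pics/side12.png').astype(float)
def rod(n,zlo,zhi):
    P=np.load(n).reshape(-1,3);a=P[:,:2]@o;b=P[:,:2]@l
    m=(abs(b-.604)<.005)&(P[:,2]>zlo)&(P[:,2]<zhi)
    for lo in np.arange(-.03,.03,.01):
        k=m&(a>lo)&(a<lo+.01); print(n,lo.round(2),k.sum(),P[k,2].mean().round(4) if k.sum() else '')
rod('side0.npy',.215,.26);rod('side12.npy',.18,.225)
P=np.load('side12.npy').reshape(-1,3);a=P[:,:2]@o;b=P[:,:2]@l
k=(abs(b-.604)<.022)&(abs(a-.043)<.025)&(P[:,2]>.16)&(P[:,2]<.25)
z=P[k,2];h,e=np.histogram(z,np.arange(.16,.25,.004));print(list(zip(e.round(3),h)))
kk=k&(z.max()>0)&(P[:,2]>.2);print('upper',P[kk].mean(0),a[kk].mean(),b[kk].mean(),'tab top',P[kk,2].max())
# template match knob/rod root: predict by ray: columns near root
g0=cv2.cvtColor(I0.astype('uint8'),cv2.COLOR_BGR2GRAY);g1=cv2.cvtColor(I1.astype('uint8'),cv2.COLOR_BGR2GRAY)
for (r0,r1,c0,c1) in((122,134,280,294),(124,136,283,291),(122,133,268,284)):
    t=cv2.resize(g0[r0:r1,c0:c1],None,fx=4,fy=4,interpolation=cv2.INTER_CUBIC)
    s=cv2.resize(g1[r0-2:r1+25,c0-4:c1+4],None,fx=4,fy=4,interpolation=cv2.INTER_CUBIC)
    m=cv2.matchTemplate(s,t,cv2.TM_CCOEFF_NORMED);_,v,_,p=cv2.minMaxLoc(m);print('shift px',v,p[0]/4-4,p[1]/4-2)
c=cap('side');T=np.linalg.inv(c['T'])
w=-.035*o+.604*l
for z in(.240,.230,.22,.21,.2,.19):
    q=T@np.r_[w,z,1];print(z,c['cx']+c['fx']*q[0]/-q[2],c['cy']+c['fy']*q[1]/q[2])
```

```text
side0.npy -0.03 7 0.2392
side0.npy -0.02 6 0.2385
side0.npy -0.01 5 0.2371
side0.npy 0.0 5 0.2358
side0.npy 0.01 6 0.2356
side0.npy 0.02 7 0.2338
side12.npy -0.03 5 0.2097
side12.npy -0.02 4 0.2107
side12.npy -0.01 7 0.2087
side12.npy 0.0 6 0.2075
side12.npy 0.01 5 0.2081
side12.npy 0.02 5 0.1867
[(np.float64(0.16), np.int64(23)), (np.float64(0.164), np.int64(15)), (np.float64(0.168), np.int64(11)), (np.float64(0.172), np.int64(18)), (np.float64(0.176), np.int64(46)), (np.float64(0.18), np.int64(86)), (np.float64(0.184), np.int64(8)), (np.float64(0.188), np.int64(1)), (np.float64(0.192), np.int64(6)), (np.float64(0.196), np.int64(4)), (np.float64(0.2), np.int64(4)), (np.float64(0.204), np.int64(10)), (np.float64(0.208), np.int64(11)), (np.float64(0.212), np.int64(12)), (np.float64(0.216), np.int64(12)), (np.float64(0.22), np.int64(9)), (np.float64(0.224), np.int64(11)), (np.float64(0.228), np.int64(14)), (np.float64(0.232), np.int64(7)), (np.float64(0.236), np.int64(10)), (np.float64(0.24), np.int64(5)), (np.float64(0.244), np.int64(1))]
upper [0.58753298 0.14363412 0.22203567] 0.04495163845905115 0.6031268053999018 tab top 0.2441041224361744
shift px 0.7875835299491882 -0.25 8.25
shift px 0.8979857563972473 -0.25 8.25
shift px 0.8015016317367554 0.5 -0.75
0.24 287.0689240526626 126.54271463309922
0.23 286.9799155934632 129.61985367215433
0.22 286.8916793562898 132.67029598412944
0.21 286.8042053350505 135.6943874927303
0.2 286.7174836957822 138.69246817094154
0.19 286.63150477296557 141.66487216843694
```

Run:
```python
from h import *
a=cv2.imread('pics/side12.png')[115:160,248:298];b=cv2.imread('pics/side0.png')[115:160,248:298]
cv2.imwrite('pics/crop15.png',cv2.resize(np.hstack([b,a]),None,fx=8,fy=8,interpolation=cv2.INTER_CUBIC))
```

```text
(no output)
```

View pics/crop15.png

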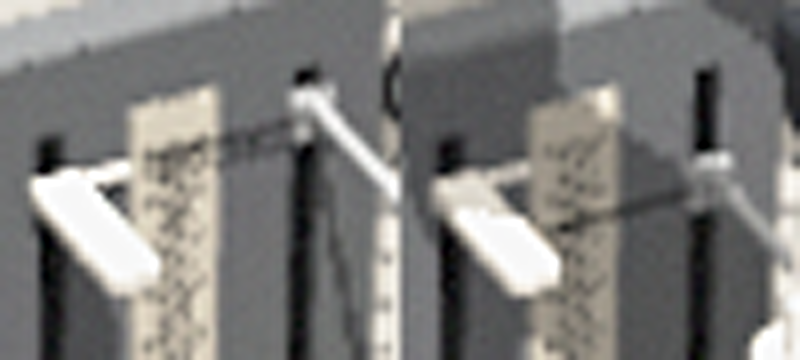

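Run:
```python
from h import *
rel(.4845,.1465,.27,18)
```

```text
pos [0.6348 0.0049 0.2977] yaw 17.92 shift [ 1.206 -0.665  0.18 ] turn -0.0002
```

Call:
jog_arm(
  motion=[
    [0,-0.3,0,0,0],
    [0.2,-0.5,0,0,0],
    [0.5,-0.665,0,0,0],
    [0.8,-0.665,0,0,0],
    [0.95,-0.665,0,0,0],
    [0.95,-0.665,0,0,0],
    [0.95,-0.665,0,0,0],
  ],
  squeeze=10,
)

```text
clock: 24.95
position: [0.4957, 0.111, 0.2973]
tcp_rot: [0.002, 0.587, 0.81, 0.004]
ft_force: [0.4, 0.6, 0.3]
width: 0.005
```

Run:
```python
from h import *
rel(.4845,.1465,.245,18)
```

```text
pos [0.4957 0.111  0.2973] yaw 18.11 shift [ 0.247 -0.001  0.349] turn 0.0003
```

Call:
jog_arm(
  motion=[
    [0.12,0,0.05,0,0],
    [0.247,0,0.12,0,0],
    [0.247,0,0.22,0,0],
    [0.247,0,0.3,0,0],
    [0.247,0,0.35,0,0],
    [0.247,0,0.35,0,0],
  ],
)

```text
clock: 25.55
position: [0.4843, 0.1457, 0.2435]
tcp_rot: [0.002, 0.587, 0.809, 0.003]
ft_force: [-0.6, 0.8, 0.2]
width: 0.009
```

Run:
```python
from h import *
cap('side','side13')
a=cv2.imread('pics/side13.png')[80:205,215:345]
cv2.imwrite('pics/crop16.png',cv2.resize(a,None,fx=5,fy=4.8,interpolation=cv2.INTER_CUBIC))
rel(.4845,.1465,.212,18);st()
```

```text
pos [0.4847 0.1459 0.2443] yaw 18.06 shift [ 0.004 -0.002  0.216] turn 0.0002
25.6 [0.4847 0.1459 0.2443] yaw 18.06 F [0.56 0.03 0.15] w 0.008 j [ 0.06  0.01  1.78  0.    1.34 -0.26]
```

View pics/crop16.png

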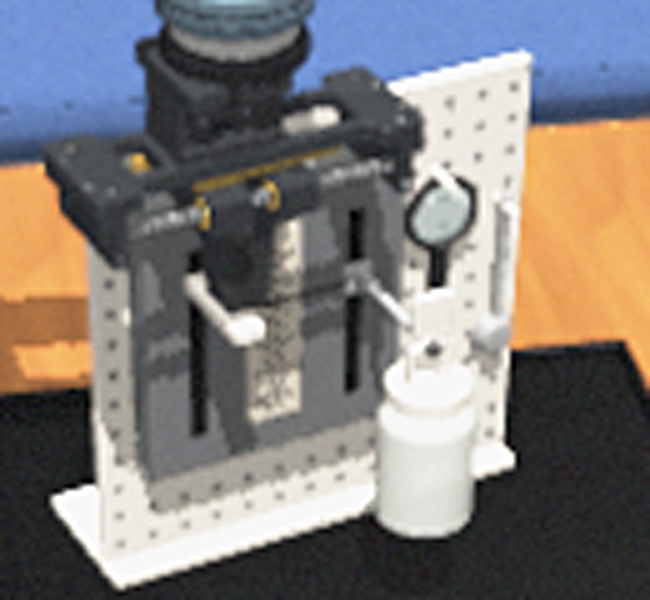

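Call:
jog_arm(
  motion=[
    [0,0,0.04,0,0],
    [0,0,0.08,0,0],
    [0,0,0.11,0,0],
    [0,0,0.14,0,0],
    [0,0,0.17,0,0],
    [0,0,0.2,0,0],
    [0,0,0.225,0,0],
    [0,0,0.225,0,0],
    [0,0,0.225,0,0],
    [0,0,0.225,0,0],
  ],
)

```text
clock: 26.6
position: [0.4844, 0.1462, 0.2102]
tcp_rot: [0.001, 0.587, 0.809, 0.004]
ft_force: [-0.7, 1.1, -0.0]
width: 0.009
```

Run:
```python
from h import *
avg(8);st()
cap('side','side14')
a=cv2.imread('pics/side14.png')[115:165,248:298];b=cv2.imread('pics/side14.png')[80:205,215:345]
cv2.imwrite('pics/crop17.png',np.hstack([cv2.resize(a,(400,400),interpolation=cv2.INTER_CUBIC),cv2.resize(b,(400,400))]))
```

```text
F [-0.019 -0.096 -0.146] sd [0.387 0.379 0.501] tau [ 7.0000e-03 -3.5588e+01 -3.3119e+01  8.6000e-02  5.0000e-03  1.0000e-03] [0.008 0.014 0.013 0.002 0.003 0.   ]
27.0 [0.4849 0.146  0.2106] yaw 18.06 F [ 0.48 -0.17 -0.22] w 0.004 j [ 0.06  0.05  1.81  0.    1.27 -0.26]
```

View pics/crop17.png

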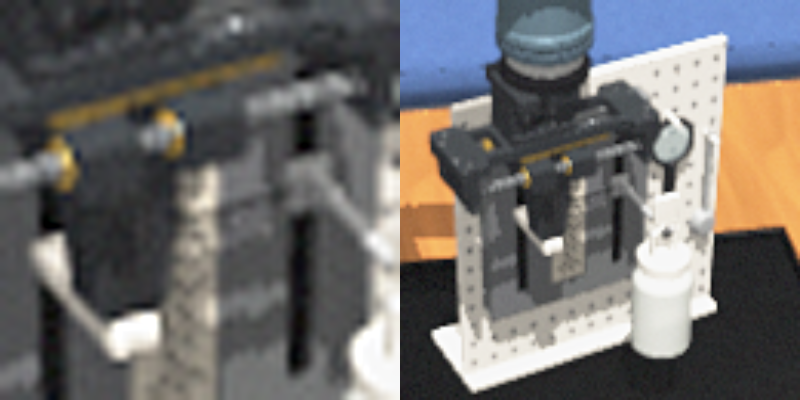

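```bash
cat > m.py <<'E'
from h import *
o=np.array([.309,-.951]);l=np.array([.951,.309])
def meas(P):
    P=P.reshape(-1,3);a=P[:,:2]@o;b=P[:,:2]@l
    # tongue
    m=(abs(b-.5035)<.008)&(a>-.03)&(a<.03)&(P[:,2]>.17)&(P[:,2]<.245)
    r=[]
    for lo in np.arange(-.03,.03,.01):
        k=m&(a>lo)&(a<lo+.01);r.append((int(k.sum()),round(float(np.median(P[k,2])),4) if k.sum() else 0))
    print('tongue',r)
    m=(abs(b-.604)<.005)&(a>-.03)&(a<.02)&(P[:,2]>.18)&(P[:,2]<.25)
    r=[]
    for lo in np.arange(-.03,.02,.01):
        k=m&(a>lo)&(a<lo+.01);r.append((int(k.sum()),round(float(np.median(P[k,2])),4) if k.sum() else 0))
    print('rod',r)
E
python3 - <<'E'
from m import *
meas(np.load('side0.npy'));meas(np.load('side12.npy'))
for i in range(3): meas(pts(cap('side')))
E
```

```text
tongue [(9, 0.2344), (15, 0.2339), (15, 0.2345), (16, 0.2351), (13, 0.2341), (18, 0.2318)]
rod [(7, 0.2395), (6, 0.2383), (5, 0.2375), (5, 0.2349), (6, 0.2353)]
tongue [(15, 0.2339), (15, 0.2349), (16, 0.2342), (12, 0.2336), (16, 0.2338), (18, 0.2326)]
rod [(5, 0.21), (4, 0.2122), (7, 0.2088), (6, 0.2083), (5, 0.2072)]
tongue [(4, 0.208), (6, 0.2077), (1, 0.2076), (2, 0.2031), (48, 0.2272), (33, 0.2118)]
rod [(6, 0.2105), (7, 0.2092), (4, 0.2085), (5, 0.2088), (5, 0.208)]
tongue [(6, 0.2102), (4, 0.2078), (1, 0.2048), (3, 0.2044), (50, 0.2264), (27, 0.2117)]
rod [(6, 0.2104), (6, 0.2094), (5, 0.2075), (7, 0.2068), (5, 0.209)]
tongue [(5, 0.2099), (5, 0.2106), (2, 0.2038), (1, 0.206), (49, 0.2248), (32, 0.2104)]
rod [(6, 0.21), (6, 0.2094), (4, 0.2072), (8, 0.2083), (4, 0.2084)]
```

Call:
jog_arm(
  motion=[
    [0,0,0.008,0,0],
    [0,0,0.016,0,0],
    [0,0,0.024,0,0],
    [0,0,0.024,0,0],
    [0,0,0.024,0,0],
  ],
)

```text
clock: 27.7
position: [0.4851, 0.146, 0.207]
tcp_rot: [0.002, 0.587, 0.809, 0.004]
ft_force: [0.2, 0.4, 1.5]
width: 0.007
```

Call:
jog_arm(
  motion=[
    [0,0,-0.1,0,0],
    [0,0,-0.3,0,0],
    [0,0,-0.6,0,0],
    [-0.3,0,-0.6,0,0],
    [-0.6,0,-0.6,0,0],
    [-0.9,0,-0.6,0,0],
    [-1,0,-0.6,0,0],
    [-1,0,-0.6,0,0],
  ],
)

```text
clock: 28.5
position: [0.531, 0.0013, 0.2963]
tcp_rot: [0.002, 0.589, 0.808, 0.004]
ft_force: [0.2, 0.4, 0.5]
width: 0.006
```

Run:
```python
from m import *
st()
A=[]
for i in range(6):
    c=cap('side','side15');meas(pts(c));A.append(c['pixels'].astype(float))
a=np.mean(A,0).clip(0,255).astype('uint8');cv2.imwrite('pics/mean15.png',a)
b=cv2.imread('pics/side0.png')
cv2.imwrite('pics/crop18.png',np.hstack([cv2.resize(x[115:165,248:298],(400,400),interpolation=cv2.INTER_CUBIC) for x in(b,a)]))
```

```text
28.5 [0.531  0.0013 0.2963] yaw 17.86 F [0.23 0.38 0.46] w 0.006 j [-0.22  0.03  1.65  0.01  1.45 -0.54]
tongue [(12, 0.2064), (15, 0.2074), (15, 0.2068), (18, 0.2071), (13, 0.2064), (18, 0.2051)]
rod [(0, 0), (0, 0), (0, 0), (0, 0), (0, 0)]
tongue [(15, 0.2075), (14, 0.2062), (13, 0.2066), (17, 0.2082), (15, 0.2063), (19, 0.2044)]
rod [(0, 0), (0, 0), (0, 0), (0, 0), (0, 0)]
tongue [(14, 0.2079), (14, 0.2072), (15, 0.2071), (12, 0.2063), (19, 0.2059), (15, 0.2046)]
rod [(0, 0), (0, 0), (0, 0), (0, 0), (0, 0)]
tongue [(17, 0.2073), (11, 0.2077), (16, 0.2077), (13, 0.2072), (17, 0.2074), (17, 0.2019)]
rod [(0, 0), (0, 0), (0, 0), (0, 0), (0, 0)]
tongue [(13, 0.207), (14, 0.2072), (15, 0.2073), (12, 0.208), (19, 0.2066), (16, 0.2045)]
rod [(0, 0), (0, 0), (0, 0), (0, 0), (0, 0)]
tongue [(17, 0.2069), (12, 0.2068), (17, 0.2061), (11, 0.2086), (18, 0.2072), (17, 0.2033)]
rod [(0, 0), (0, 0), (0, 0), (0, 0), (0, 0)]
```

View pics/crop18.png

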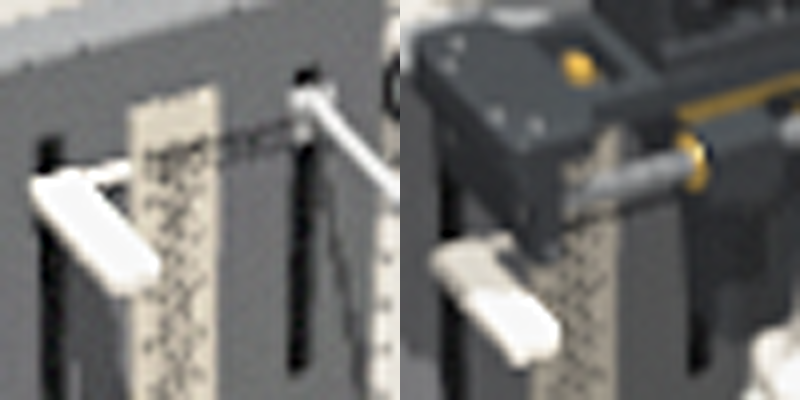

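Call:
jog_arm(
  motion=[
    [-0.3,0,-0.2,0,0.2],
    [-0.6,0,-0.4,0,0.2],
    [-0.9,0,-0.5,0,0.2],
    [-1,0,-0.5,0,0.2],
    [-1,0,-0.5,0,0.2],
  ],
)

```text
clock: 29.3
position: [0.5771, -0.1398, 0.3713]
tcp_rot: [0.002, 0.587, 0.809, 0.004]
ft_force: [-0.7, 0.1, -0.0]
width: 0.2
```

Run:
```python
from m import *
A=[]
for i in range(8):
    c=cap('side','side16');meas(pts(c));A.append(c['pixels'].astype(float))
a=np.mean(A,0).clip(0,255).astype('uint8');cv2.imwrite('pics/mean16.png',a)
b=cv2.imread('pics/side0.png')
cv2.imwrite('pics/crop19.png',np.hstack([cv2.resize(x[115:165,248:298],(400,400),interpolation=cv2.INTER_CUBIC) for x in(b,a)]))
d=cap('top','top16')
```

```text
tongue [(15, 0.2062), (14, 0.2073), (9, 0.2079), (12, 0.208), (15, 0.2073), (20, 0.2043)]
rod [(0, 0), (0, 0), (0, 0), (0, 0), (0, 0)]
tongue [(15, 0.2066), (11, 0.2075), (9, 0.2071), (17, 0.2076), (21, 0.2066), (13, 0.2029)]
rod [(0, 0), (0, 0), (0, 0), (0, 0), (0, 0)]
tongue [(15, 0.2065), (14, 0.2073), (16, 0.2076), (15, 0.2077), (13, 0.2063), (18, 0.2051)]
rod [(0, 0), (0, 0), (0, 0), (0, 0), (0, 0)]
tongue [(14, 0.2067), (13, 0.2074), (11, 0.208), (15, 0.2076), (17, 0.2062), (18, 0.2047)]
rod [(0, 0), (0, 0), (0, 0), (0, 0), (0, 0)]
tongue [(13, 0.2082), (14, 0.2069), (15, 0.207), (12, 0.2074), (16, 0.2074), (18, 0.2046)]
rod [(0, 0), (0, 0), (0, 0), (0, 0), (0, 0)]
tongue [(12, 0.2083), (15, 0.2075), (12, 0.2073), (14, 0.2071), (17, 0.2056), (18, 0.2055)]
rod [(0, 0), (0, 0), (0, 0), (0, 0), (0, 0)]
tongue [(12, 0.2064), (17, 0.2076), (12, 0.2073), (14, 0.206), (15, 0.2064), (18, 0.2054)]
rod [(0, 0), (0, 0), (0, 0), (0, 0), (0, 0)]
tongue [(16, 0.2069), (11, 0.2077), (16, 0.2064), (13, 0.2064), (13, 0.2081), (20, 0.2042)]
rod [(0, 0), (0, 0), (0, 0), (0, 0), (0, 0)]
```

View pics/crop19.png

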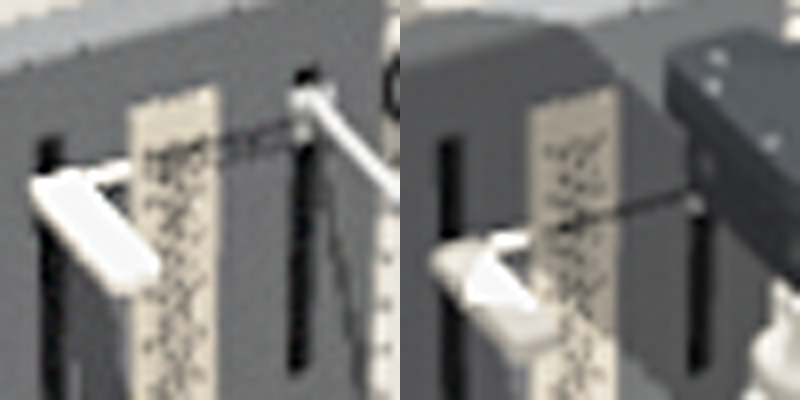

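View pics/side16.png

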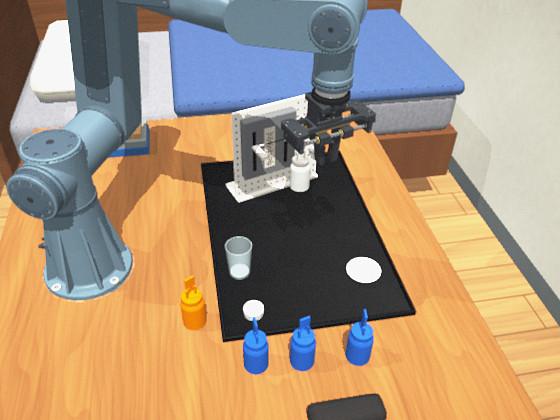

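Run:
```python
from m import *
P=np.load('top0.npy');d=cap('top');Q=pts(d)
def box(P,r0,r1,c0,c1,lo,hi):
    p=P[r0:r1,c0:c1].reshape(-1,3);q=p[(p[:,2]>lo)&(p[:,2]<hi)];return len(q),q.mean(0).round(3)
for n,a in(('tumbler',(230,270,275,310,.03,.12)),('dish',(120,165,298,340,.01,.05)),('tin',(236,260,333,358,.015,.05))): print(n,box(P,*a),box(Q,*a))
zs=[]
for i in range(4):
    S=pts(cap('side')).reshape(-1,3);k=(S[:,0]>.55)&(S[:,0]<.62)&(S[:,1]>.1)&(S[:,1]<.19)&(S[:,2]>.1)&(S[:,2]<.24)
    print(S[k].mean(0).round(4),S[k,2].max().round(4))
st()
env.sign_off()
```

```text
tumbler (259, array([ 0.397, -0.088,  0.08 ])) (77, array([ 0.385, -0.112,  0.082]))
dish (923, array([ 0.704, -0.153,  0.019])) (222, array([ 0.69 , -0.123,  0.019]))
tin (268, array([ 0.403, -0.226,  0.027])) (270, array([ 0.403, -0.226,  0.027]))
[0.5852 0.1292 0.1516] 0.2207
[0.5851 0.1293 0.1517] 0.2384
[0.5853 0.1295 0.1519] 0.2375
[0.5853 0.1295 0.1519] 0.2369
30.0 [ 0.5767 -0.1383  0.3718] yaw 18.17 F [ 0.1  -0.23 -0.1 ] w 0.203 j [-0.44  0.14  1.39  0.01  1.61 -0.76]
the job is handed in; nothing more can be done
```

I hung the white bottle by its eye from the hook and slid the marker down level with the needle. I then backed the arm off and handed the job in at 30.0 s of the 61 s allowed.

- **Hanging:** I lowered the bottle onto the spring until the measured vertical force was about 0 N (-0.03 N), then let go. In the last pictures it hung still, steady to 0.3 mm. I did not measure scale speed directly at the moment of release.
- **Reading:** Before the marker was moved, the hook had travelled about 28 mm, which fits the 1.4–1.5 N I had weighed. I did not re-measure the rod after pushing the marker because the gripper hid it from the side camera.
- **Marker:** Its tongue moved down about 27 mm. In the last crop, the marker tip sat about 1 mm below the needle's line, while the travel comparison put it about 1 mm above. Both are inside the 4 mm limit.
- **Bystanders:** The tin measured exactly where it started. The arm partly hid the tumbler and dish from the top camera, so those position checks were not usable. In the side view both stood where they had been, and nothing went near them.
- **Sideways force:** While lowering, a 1.5 mm sideways correction overshot and pushed the eye against the hook with about 4 N. I corrected it before letting go.

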